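# Close and latch the graphite bead mould

### The job

Close the bead mould: slide the loose graphite half slowly along its rails until it meets the fixed half, which is set a little differently each time, and press the two together firmly (about 10 N, never more than 25 N) for a moment. Then push the upright latch lever over its centre so that it snaps down across the rails behind the loose half, and bear down on its grip gently in the same way (about 10 N, never more than 25 N) to set it. Let go and leave the mould closed and latched, the jar, dish and paddle undisturbed.

Things in the scene. Friction and masses are not known exactly. Their poses are not given: they have to be found in the camera images.
- press: The press that carries it all, fixed to the bench; same origin and axes as fixed_half (press frame). Base plate 8 mm thick from x=-155 to 70, y=-40 to 40 mm. Guide rails either side of the loose half at y=+-29 to +-36 mm, x=-155 to 0, tops at z=20 mm, leaving 1 mm play each side of the block. The slideway's rear end (x=-155) is open.
- backstop: Upright aluminium plate, its front at x=60 mm in the press frame (same origin and axes). It carries on two screws the rigid fixed half, a dark graphite block 55 x 56 x 50 mm, set anew each time: the face to be met lies anywhere from x=-14 to 0 mm, is not measured and has to be felt. A thin brass ejector pin stands 10 mm out of that face on a weak spring, 0.06 N/mm.
- loose_half: Loose half of the mould, a dark graphite block 60 (along the rails, its x) x 56 x 50 mm, 0.28 to 0.54 kg, standing on the base plate (bottom z=8, top z=58 mm). Origin: centre of its underside. It slides with ordinary friction, 1 to 4 N, and stays where it is left.
- loose_center (a point): Centre of the loose half; its rear face is 30 mm behind. At the start its x is -100 to -70 mm in the press frame. Closed, x is -44 to -30 mm, depending on where the fixed half is set. The fixed half is met abruptly: come up to it at 15 mm/s or slower, watching the force.
- lever (a joint): Hinge of the sprung over-centre latch lever, rad. 0 = open, leaning 0.35 rad outward (to -y) past upright; 1.92 = closed, lying level across the rails. Growing values swing the top to +y. The spring returns it to 0 below about 0.65 rad and snaps it shut beyond; pushing at the grip takes 5 to 13 N, falling to nothing at the centre. Both end stops are rigid.
- lever_pivot (a point): Lever's pivot, axis along press x, at press frame x=-83, y=-60, z=30 mm, between two cheeks up to z=41 mm. The bar is 12 mm square. Closed it lies at z=24 to 36, x=-89 to -77 mm, dropping behind the closed loose half with 3 to 17 mm to spare; short of that the bar lands on it.
- lever_grip (a point): Middle of the round black grip at the lever's free end, 18 mm diameter, 36 mm long, lying along the bar, 112 mm from the pivot (the tip is at 130 mm). Open: press frame x=-83, y=-98, z=135 mm. Closed: x=-83, y=52, z=30 mm, its top at z=39 mm; press down here to set it.
- rest (a point): Top of the steel post, 20 x 14 mm, on which the closed bar lies, at press frame x=-83, y=45, z=23.5 mm.
- jar: Bystander: glass jar, 56 mm diameter, 85 mm high, origin at centre of underside; leave alone.
- bead_dish: Bystander: white bowl, 90 mm diameter, 30 mm high, origin at centre of underside; leave alone.
- paddle: Bystander: paddle with wooden handle lying on the bench along its x, about 250 mm long; leave alone.

How it is judged:
On the way, in this order (a step that is already met when the one before it is completed fails the run):
1. with the lever still open, the loose half is pressed on the fixed half with more than 5 N (contact force between loose_half and backstop above 5 N and value of joint lever below 0.3 rad), for 0.2 s.
2. the lever has snapped over and lies closed, and is pressed down with more than 5 N for 0.2 s (value of joint lever above 1.85 rad and contact force between the fingers and lever above 5 N), for 0.2 s.
At the end, for the whole second after the job is handed in: lever closed (above 1.85 rad); loose half upright, at rest and against the fixed half with a gap under 2.5 mm, so that the ejector pin stays pushed in (it bears on the loose half with more than 0.45 N) (value of joint lever above 1.85 rad and contact force between loose_half and backstop above 0.45 N and linear speed of loose_half below 0.01 m/s and angle between loose_center's own z axis and vertical below 0.05 rad and x of loose_center in the frame of press above -0.046 m); the robot touches nothing.
It fails at once if the mould halves are pressed together with more than 25 N (contact force between loose_half and backstop above 25 N).
It fails at once if the robot pushes the lever with more than 25 N (contact force between the fingers and lever above 25 N).
It fails at once if the jar, dish or paddle is moved more than 20 mm (distance of any of jar, bead_dish, paddle from where it was at the start of the episode above 0.02 m).
It also fails if it takes over 66 s, if anything falls off the work surface, if the arm or the gripper's body presses on something with over 40 N, if the wrist force passes 120 N, or if a joint passes its speed limit or range.

### The arm

A 6-joint arm with a two-finger parallel gripper is mounted at the origin on the work surface. World frame = base frame: x ahead of the robot, y to its left, z up, the work surface at z = 0. Lengths are in m, angles in rad, forces in N, time in s.
With the tool pointing down it reaches from about 0.375 to 0.975 m from the base axis. Payload 3.8 kg.
Tool frame: the origin (TCP) lies at the very end of the fingers, on their centre line; the grasp point (between the pads) lies 19 mm behind it (bot.tcp_to_grasp is the z of the grasp point in the tool frame, in m); z points along the fingers, y is the direction in which the jaws open and shut (so a half turn about z gives the same grasp; the last joint's range is limited). The gripper opens to 85 mm and grips with 20 to 120 N. Pads are 22 mm wide; open, the fingers measure 114 mm over their backs; the gripper's body (76 mm by 85 mm) begins 54 mm behind the grasp point. The pads swing forward as they close: fully open they stand 13 mm farther back than shut.
Start: joints at [-1.199, 0.264, 1.604, -0, 1.274, -0.037], TCP at [0.268, -0.619, 0.231] pointing down, gripper open.
Joint ranges: [-2.63, 2.63], [-0.94, 2.18], [0.31, 2.57], [-1.31, 4.45], [0, 2.66], [-2.55, 2.55]. Speed limits (rad/s): [2.57, 2.57, 3.14, 3.14, 3.14, 3.14].

### API

Orientations are given as a rotation vector (axis times angle).
In Python, from workcell import status, vision, job, bot gives the robot as it stands.
- The arm moves only by the tool apply_moves, never from a script. Its argument "deltas" is a list of rows, each a list of 7 numbers: the shift along the tool's x, y, z in m, then the turn, a rotation vector about the tool's x, y, z in rad, then the closure, from 0 (fully open) to 1 (shut). In form: [[x, y, z, rx, ry, rz, jaw], ...]. A call has 1 to 8 rows; each row is the pose to reach, as a shift and turn from the pose commanded when the call began, along the tool's axes at that moment; what a row does not reach only later rows make up. A row lasts 1/12 s, in which the tool goes at most 41.7 mm and 7.16 degrees, less where a joint would pass 70% of its speed; a pose out of reach is approached as far as the arm can. A call with a gripper value outside its range is refused whole. The fingers move at their own pace and stop on an object; "squeeze" is the grip in N (left out, the last holds). Time passes only in rows, so rows that repeat a pose let the fingers close. It gives the time, the measured TCP pose, the force and the opening at its end, in the units of the state.
- status.read_state(): the state, without advancing time (a new reading comes with each control period).
- vision.read_camera(name): name is "scene" or "top" or "wrist"; returns the picture (420x560x3 uint8, red, green, blue); there is no depth.
- vision.get_calibration(name): a dict with "fov_y" (degrees; the focal length in pixels is half the picture's height over the tangent of half this angle, whatever the lens; pixels are square), "cx", "cy" (the principal point, pixels), "R" (3x3) and "t" (3): a world point X has camera coordinates R X + t; the wrist camera has in their place "tool_from_camera" (4x4, takes a point from camera to tool coordinates, whose origin is the TCP and whose axes are the flange's). Camera axes: x right, y down, z forward; pixel columns grow to the right and rows downward; lengths in m; the calibration is good to about 2 mm. A picture is of the moment at which its call begins: read the wrist's pose just before it. get_calibration takes no time and is no camera call.
- job.finish_job(): hands the job in, once; it reports no verdict.
The state is a dict: "time": time; "q": joint angles; "joint_vel": joint speeds; "joint_torque": joint torques, N m; "tool_pos": TCP position; "tcp_rot": TCP orientation; "wrist_force": force on the tool from outside, world axes, zero at the start; "torque": the same for the moment, N m; "width": opening from 0.0 (shut) to 1.0 (fully open).
Only numpy, scipy, OpenCV 4.12 (cv2) and the standard library are available. Lean on these libraries where they do the work, as an engineer would, in place of code of your own. Each camera call takes 0.05 s, during which the arm holds its last target. There are 200 camera calls.

## Working session

There is one attempt and no reset: what is moved stays moved. The work goes in short steps, Python scripts to look and compute and a tool call to move; the robot and the scene stay as the last step left them, time stands still between calls to the robot, and variables do not carry over. Pictures are saved under pics/ and viewed, about 8 in all and at most 12, crops included, and the job is handed in when it is done.

Besides the shell and the picture viewer there is one more tool, called after "Request:" as name(argument=value, ...) on one line, values as JSON. apply_moves: Moves the arm, as the interface text tells. Its arguments: {"type":"object","properties":{"deltas":{"type":"array","items":{"type":"array","items":{"type":"number"}}},"squeeze":{"type":"number"}},"required":["deltas"]}

```bash
mkdir -p pics; ls
python3 - <<'E'
from workcell import status, vision, job, bot
import cv2
print(status.read_state())
for n in("scene","top"):
    im=vision.read_camera(n); cv2.imwrite(f"pics/{n}0.png",im[:,:,::-1]); print(n,vision.get_calibration(n))
print(vision.get_calibration("wrist"), bot.tcp_to_grasp)
E
```

```text
pics
{'time': 0.0, 'q': array([-1.19887519e+00,  2.64768624e-01,  1.60537369e+00,  1.91441892e-05,
        1.27371567e+00, -3.68866244e-02]), 'joint_vel': array([-0.00176071, -0.0002851 , -0.00074999,  0.00055783, -0.0003442 ,
        0.00042856]), 'joint_torque': array([ 2.71704717e-03, -5.15112484e+01, -3.67311072e+01,  4.45290025e-04,
        1.30230215e-02, -1.90128208e-05]), 'tool_pos': array([ 0.26806772, -0.61868509,  0.22995178]), 'tcp_rot': array([-3.07400312e+00, -6.37228770e-01,  5.64559964e-04]), 'wrist_force': array([ 0.23005241, -0.40883452,  0.36469558]), 'torque': array([ 0.10385403, -0.01830738,  0.04783237]), 'width': 0.9960184645803416}
scene {'fov_y': 54.550017556025544, 'cx': 277.0850283253047, 'cy': 211.0410598629605, 'R': array([[ 0.43094628,  0.90237502,  0.00215055],
       [ 0.48639285, -0.23027743, -0.84284892],
       [-0.76007059,  0.36426862, -0.53814595]]), 't': array([-0.26291266, -0.15766307,  1.59358402])}
top {'fov_y': 55.08058127106726, 'cx': 284.17961192151523, 'cy': 207.83151692095765, 'R': array([[ 0.00433021, -0.99977502, -0.02076439],
       [-0.9979277 , -0.00298726, -0.06427583],
       [ 0.06419934,  0.02099969, -0.99771612]]), 't': array([0.05745934, 0.5229054 , 1.1844198 ])}
{'fov_y': 64.57264882866977, 'cx': 281.81279961231127, 'cy': 205.75981565430664, 'tool_from_camera': array([[ 7.24301556e-04, -9.66134076e-01, -2.58039577e-01,
         6.44916112e-02],
       [ 9.99999737e-01,  7.09614539e-04,  1.50048992e-04,
        -3.66690274e-04],
       [ 3.81411913e-05, -2.58039618e-01,  9.66134335e-01,
        -1.43606065e-01],
       [ 0.00000000e+00,  0.00000000e+00,  0.00000000e+00,
         1.00000000e+00]])} -0.0187
```

View pics/top0.png

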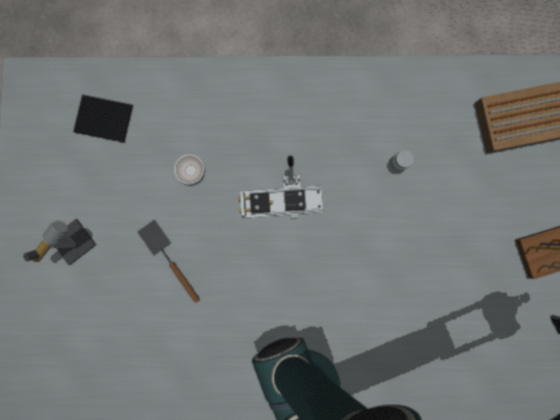

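View pics/scene0.png

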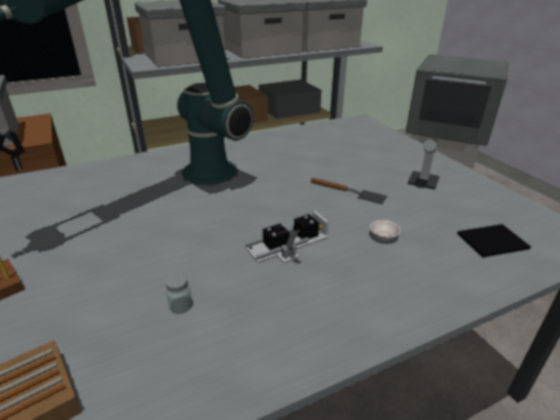

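The top view shows the press at about (281,201). The fixed half is on the left (258,203), the loose half on the right (295,200), and the lever's grip points up at (291,161). So press +x is roughly world +y. I'll enlarge the crop next.

Run:
```python
import cv2
im=cv2.imread("pics/top0.png")[145:225,230:335]
cv2.imwrite("pics/c1.png",cv2.resize(im,None,fx=7,fy=7,interpolation=cv2.INTER_CUBIC))
```

```text
(no output)
```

View pics/c1.png

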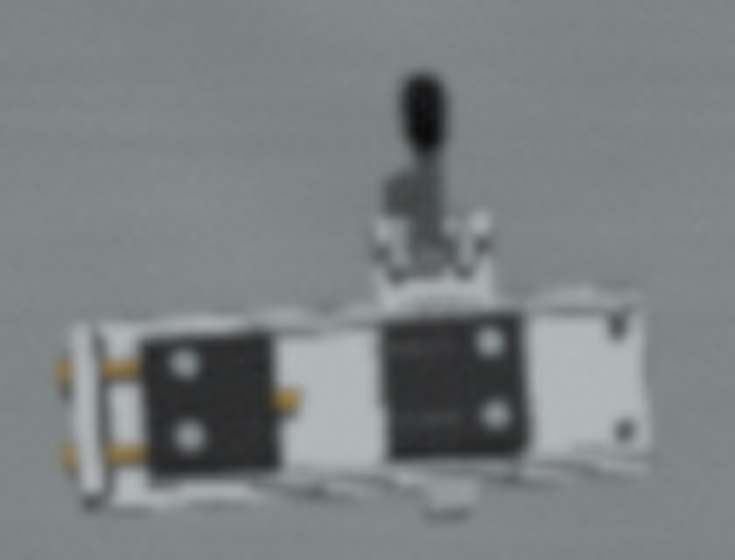

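The crop shows the loose half's top corners at about (383,322), (522,315), (528,455) and (388,460). The fixed half is at (145,340)–(278,468), the rail rear end at u≈645, the grip at (424,112) and the rest post at (450,500).

```bash
cat > h.py <<'E'
import numpy as np
from workcell import vision
def ray(name,u,v,z,cal=None):
    c=cal or vision.get_calibration(name); f=210/np.tan(np.radians(c['fov_y'])/2)
    R=np.array(c['R']);t=np.array(c['t']); o=-R.T@t
    d=R.T@np.array([(u-c['cx'])/f,(v-c['cy'])/f,1]); return o+d*(z-o[2])/d[2]
E
python3 - <<'E'
from h import *
P=lambda u,v,z: ray("top",230+u/7-.43,145+v/7-.43,z)
np.set_printoptions(precision=4,suppress=True)
for n,l,z in [("loose",[(383,322),(522,315),(528,455),(388,460)],.058),("fixed",[(145,340),(270,333),(278,468),(150,477)],.058),("rear",[(641,300),(648,468)],.02),("backtop",[(88,328),(90,500)],.06),("grip",[(424,112)],.135),("rest",[(450,500)],.0235)]:
    p=np.array([P(*a,z) for a in l]); print(n,p[:,:2].tolist(),p.mean(0))
E
```

```text
loose [[0.570092916510117, 0.058434131462197156], [0.5731160422058987, 0.0010709408124106104], [0.5152436203490028, -0.001461535648675738], [0.5130036955620333, 0.05612872377500612]] [0.5429 0.0285 0.058 ]
fixed [[0.5624055175562074, 0.15686048660309204], [0.5654267854254793, 0.10512580608192386], [0.5095608446850531, 0.10144124246646294], [0.505676754905761, 0.15424162281267423]] [0.5358 0.1294 0.058 ]
rear [[0.583826318562188, -0.050658294313793914], [0.5121606543045776, -0.05351188330423505]] [ 0.548  -0.0521  0.02  ]
backtop [[0.5671311312558112, 0.18029490066293802], [0.49601506092533054, 0.17868337331784856]] [0.5316 0.1795 0.06  ]
grip [[0.6435825148636898, 0.04128752908443285]] [0.6436 0.0413 0.135 ]
rest [[0.49813014589410465, 0.030456554389833034]] [0.4981 0.0305 0.0235]
```

Request:
apply_moves(deltas=[[0.028,-0.026,0,0,0,-0.12,1],[0.056,-0.052,0,0,0,-0.24,1],[0.084,-0.078,0,0,0,-0.36,1],[0.112,-0.104,0,0,0,-0.48,1],[0.14,-0.13,0,0,0,-0.6,1],[0.168,-0.156,0,0,0,-0.72,1],[0.196,-0.182,0,0,0,-0.84,1],[0.224,-0.208,0,0,0,-0.96,1]], squeeze=30)

```text
time: 0.77
tool_pos: [0.3912, -0.3375, 0.2308]
tcp_rot: [-2.428, -1.992, -0.0]
wrist_force: [1.2, -0.2, 0.0]
width: -0.004
```

```bash
cat >> h.py <<'E'
from workcell import status
from scipy.spatial.transform import Rotation as Ro
np.set_printoptions(precision=4,suppress=True)
def to(goal,yaw):
    "tool-frame shift and turn to world goal, tool x at yaw, pointing down"
    s=status.read_state(); R=Ro.from_rotvec(s['tcp_rot'])
    T=Ro.from_matrix(np.array([[np.cos(yaw),np.sin(yaw),0],[np.sin(yaw),-np.cos(yaw),0],[0,0,-1]]))
    print(s['time'],s['tool_pos'],s['wrist_force'],s['width'])
    print('shift',R.inv().apply(np.array(goal)-s['tool_pos']),'turn',(R.inv()*T).as_rotvec())
E
python3 -c "
from h import *
to([.56,.02,.23],1.637)"
```

```text
0.7667 [ 0.3912 -0.3375  0.2308] [ 1.1551 -0.2495  0.0007] -0.0037235484834244347
shift [0.3836 0.0957 0.0009] turn [-0.0004 -0.0005 -0.2627]
```

Request:
apply_moves(deltas=[[0.038,0.01,0,0,0,-0.06,1],[0.076,0.02,0,0,0,-0.12,1],[0.115,0.029,0,0,0,-0.18,1],[0.153,0.038,0,0,0,-0.24,1],[0.192,0.048,0,0,0,-0.263,1],[0.23,0.058,0,0,0,-0.263,1],[0.269,0.067,0,0,0,-0.263,1],[0.308,0.077,0,0,0,-0.263,1]])

```text
time: 1.43
tool_pos: [0.5284, -0.0512, 0.231]
tcp_rot: [-2.152, -2.288, 0.001]
wrist_force: [0.7, 0.1, 0.5]
width: 0.002
```

```bash
cat >> h.py <<'E'
import cv2
def wcal():
    "wrist calibration as R,t at present pose"
    s=status.read_state(); c=vision.get_calibration("wrist")
    A=np.eye(4);A[:3,:3]=Ro.from_rotvec(s['tcp_rot']).as_matrix();A[:3,3]=s['tool_pos']
    B=np.linalg.inv(A@c['tool_from_camera']); return dict(c,R=B[:3,:3],t=B[:3,3])
def snap(n,f):
    import pickle
    c=wcal() if n=="wrist" else vision.get_calibration(n)
    im=vision.read_camera(n); cv2.imwrite(f"pics/{f}.png",im[:,:,::-1]); pickle.dump(c,open(f"pics/{f}.pkl","wb"))
def load(f):
    import pickle; return pickle.load(open(f"pics/{f}.pkl","rb"))
E
python3 -c "
from h import *
to([.55,.0,.23],1.637); snap('wrist','w1')
im=cv2.imread('pics/w1.png'); cv2.imwrite('pics/w1b.png',cv2.resize(im,(800,600),interpolation=cv2.INTER_CUBIC))"
```

```text
1.4333 [ 0.5284 -0.0512  0.231 ] [0.7245 0.1205 0.5035] 0.0017167090246868468
shift [0.0498 0.0247 0.001 ] turn [-0.0005  0.     -0.0051]
```

View pics/w1b.png

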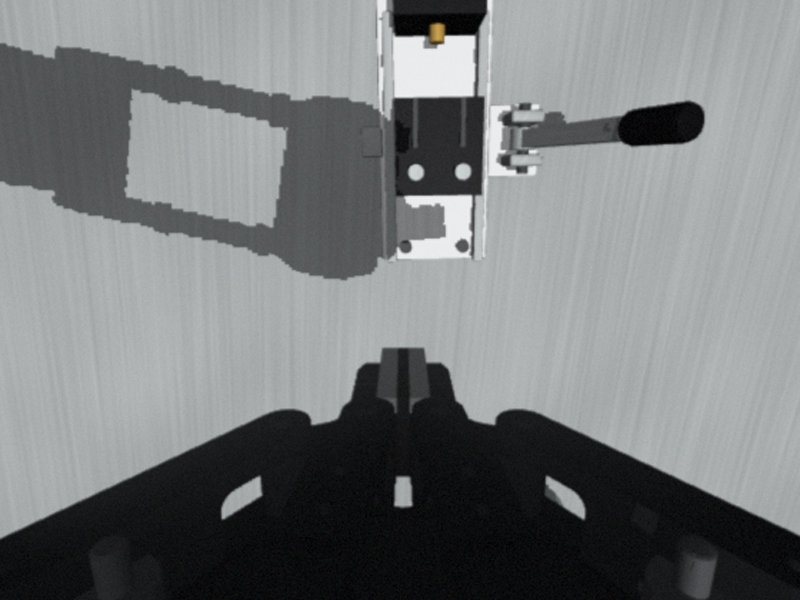

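The wrist view is well aligned with the press. The loose half's top runs from (393,97) to (483,193), the rail rear ends are at row 260, the rest post is at (371,141), the pivot at (519,138), and the grip runs from (622,128) to (703,120).

Run:
```python
from h import *
c=load('w1'); k=.7
P=lambda u,v,z: ray("",u*k,v*k,z,c)
for n,l,z in [("loose",[(393,97),(483,97),(484,193),(397,193)],.058),("rear",[(390,261),(480,259)],.02),("rearL",[(388,261),(485,259)],.02),("railfront",[(385,14),(486,14)],.02),("rest",[(371,141)],.0235),("pivot",[(519,138)],.036),("grip",[(663,124)],.135),("fixface",[(395,12),(487,12)],.058),("pinbase",[(437,24)],.033)]:
    p=np.array([P(*a,z) for a in l]); print(n,p[:,:2].tolist(),p.mean(0))
```

```text
loose [[0.5150986726799107, 0.05553641970589883], [0.5709050324037415, 0.05898814932435051], [0.5777142364451587, 0.0008832166337120542], [0.5210097503898272, -0.0026263194653528762]] [0.5462 0.0282 0.058 ]
rear [[0.5183518794016964, -0.05540443600654214], [0.5863624599277751, -0.04964933698556501]] [ 0.5524 -0.0525  0.02  ]
rearL [[0.516836915716444, -0.055498246215833824], [0.5901453624730087, -0.04941509406988856]] [ 0.5535 -0.0525  0.02  ]
railfront [[0.5058123128814562, 0.11176027642261732], [0.5731259175411005, 0.11592163751450019]] [0.5395 0.1138 0.02  ]
rest [[0.5003204167014128, 0.03026435843009909]] [0.5003 0.0303 0.0235]
pivot [[0.6012963417929256, 0.0378232096448425]] [0.6013 0.0378 0.036 ]
grip [[0.6463167888980818, 0.041395192297334814]] [0.6463 0.0414 0.135 ]
fixface [[0.5136195898528981, 0.10270984343904574], [0.56831030552354, 0.10609081147865325]] [0.541  0.1044 0.058 ]
pinbase [[0.540319969413172, 0.10447595709588141]] [0.5403 0.1045 0.033 ]
```

```bash
python3 -c "
from h import *
to([.5487,-.028,.03],1.642)"
```

```text
1.4833 [ 0.5313 -0.0449  0.2311] [2.2427 4.1239 0.525 ] -0.001410252370692982
shift [0.0146 0.0179 0.2012] turn [ 0.0028 -0.0056 -0.0071]
```

Request:
apply_moves(deltas=[[0.013,0.018,0.035,0,0,-0.007,1],[0.013,0.018,0.07,0,0,-0.007,1],[0.013,0.018,0.105,0,0,-0.007,1],[0.013,0.018,0.135,0,0,-0.007,1],[0.013,0.018,0.16,0,0,-0.007,1],[0.013,0.018,0.16,0,0,-0.007,1],[0.013,0.018,0.16,0,0,-0.007,1]])

```text
time: 2.07
tool_pos: [0.5436, -0.039, 0.0695]
tcp_rot: [-2.142, -2.293, 0.005]
wrist_force: [1.5, -0.2, 1.2]
width: 0.005
```

```bash
python3 -c "
from h import *
to([.5487,-.028,.03],1.642); snap('wrist','w2')
im=cv2.imread('pics/w2.png'); cv2.imwrite('pics/w2b.png',cv2.resize(im,(800,600),interpolation=cv2.INTER_CUBIC))"
```

```text
2.0667 [ 0.5436 -0.039   0.0695] [ 1.5021 -0.2342  1.1559] 0.004789221082032382
shift [0.0106 0.0061 0.0395] turn [-0.0048 -0.0009 -0.0032]
```

View pics/w2b.png

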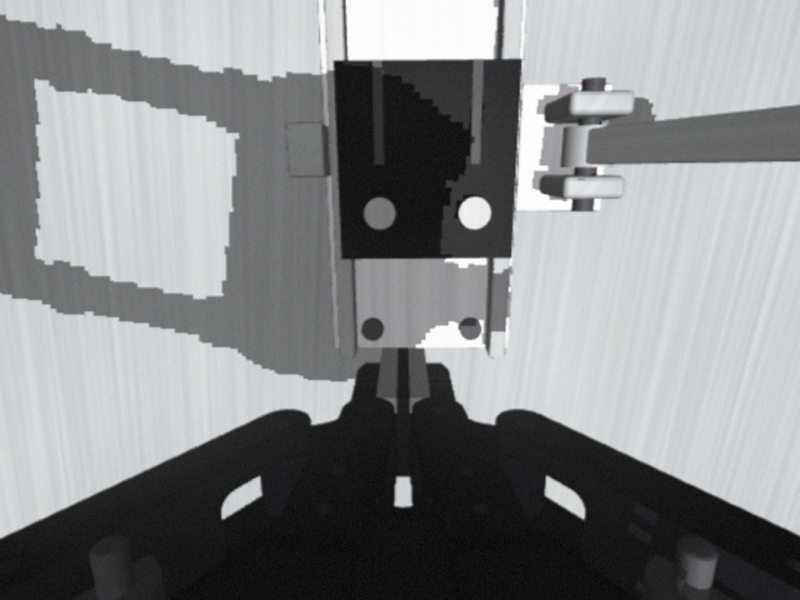

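The close view shows the loose half's rear edge at row 258, columns 342–513. The rails' inner edges are at about 352 and 490, the fingertip is at (403,348), and the pivot is at (583,146).

Run:
```python
from h import *
c=load('w2'); k=.7
P=lambda u,v,z: ray("",u*k,v*k,z,c)
for n,l,z in [("looserear",[(342,258),(513,257)],.058),("loosefront",[(335,61),(520,60)],.058),("rear",[(347,356),(497,356)],.02),("rest",[(307,149)],.0235),("pivot",[(583,146)],.036)]:
    p=np.array([P(*a,z) for a in l]); print(n,p[:,:2].tolist(),p.mean(0))
to([.5487,-.028,.03],1.642)
```

```text
looserear [[0.5202560639407204, -0.004383534767918255], [0.5767455345629762, -0.00011130215628324738]] [ 0.5485 -0.0022  0.058 ]
loosefront [[0.5160185928166009, 0.05528408251262523], [0.5711755616269156, 0.05930392763928933]] [0.5436 0.0573 0.058 ]
rear [[0.5193964566370097, -0.05505903865525048], [0.5846458957840936, -0.05044623983854139]] [ 0.552  -0.0528  0.02  ]
rest [[0.5011967529606831, 0.030243068918604833]] [0.5012 0.0302 0.0235]
pivot [[0.6017880199243052, 0.03772217399751814]] [0.6018 0.0377 0.036 ]
2.1167 [ 0.5456 -0.0393  0.0716] [0.1465 0.338  0.8551] 0.00045297736506943705
shift [0.0111 0.0039 0.0416] turn [-0.0005 -0.0001 -0.0033]
```

Request:
apply_moves(deltas=[[0.01,0.005,0.008,0,0,0,1],[0.012,0.005,0.018,0,0,0,1],[0.012,0.005,0.028,0,0,0,1],[0.012,0.005,0.036,0,0,0,1],[0.012,0.005,0.04,0,0,0,1],[0.012,0.005,0.04,0,0,0,1],[0.012,0.005,0.04,0,0,0,1]])

```text
time: 2.7
tool_pos: [0.5493, -0.0268, 0.0308]
tcp_rot: [-2.144, -2.295, 0.001]
wrist_force: [-0.1, -0.2, -0.2]
width: -0.0
```

```bash
python3 -c "
from h import *
to([.5485,-.0022,.03],1.642)"
```

```text
2.7 [ 0.5493 -0.0268  0.0308] [-0.0526 -0.1966 -0.1919] -0.0002062666728594865
shift [0.0246 0.0009 0.0008] turn [-0.001  -0.0001 -0.0032]
```

Request:
apply_moves(deltas=[[0.002,0,0,0,0,-0.003,1],[0.004,0,0,0,0,-0.003,1],[0.006,0,0,0,0,-0.003,1],[0.008,0,0,0,0,-0.003,1],[0.0092,0,0,0,0,-0.003,1],[0.0104,0,0,0,0,-0.003,1],[0.0116,0,0,0,0,-0.003,1],[0.0126,0,0,0,0,-0.003,1]])

```text
time: 3.37
tool_pos: [0.5489, -0.0141, 0.0313]
tcp_rot: [2.141, 2.299, 0.0]
wrist_force: [-0.7, -0.1, 0.4]
width: 0.001
```

Request:
apply_moves(deltas=[[0.001,0,0,0,0,0,1],[0.002,0,0,0,0,0,1],[0.003,0,0,0,0,0,1],[0.004,0,0,0,0,0,1],[0.005,0,0,0,0,0,1],[0.006,0,0,0,0,0,1],[0.007,0,0,0,0,0,1],[0.008,0,0,0,0,0,1]])

```text
time: 4.03
tool_pos: [0.5483, -0.0062, 0.0313]
tcp_rot: [2.141, 2.299, -0.0]
wrist_force: [0.2, -2.4, 0.3]
width: 0.0
```

Request:
apply_moves(deltas=[[0.001,0,0,0,0,0,1],[0.002,0,0,0,0,0,1],[0.003,0,0,0,0,0,1],[0.004,0,0,0,0,0,1],[0.005,0,0,0,0,0,1],[0.006,0,0,0,0,0,1],[0.007,0,0,0,0,0,1],[0.008,0,0,0,0,0,1]])

```text
time: 4.7
tool_pos: [0.5478, 0.0018, 0.0313]
tcp_rot: [2.141, 2.299, -0.0]
wrist_force: [0.6, -2.6, 0.4]
width: 0.003
```

Request:
apply_moves(deltas=[[0.0011,0,0,0,0,0,1],[0.0022,0,0,0,0,0,1],[0.0033,0,0,0,0,0,1],[0.0044,0,0,0,0,0,1],[0.0055,0,0,0,0,0,1],[0.0066,0,0,0,0,0,1],[0.0077,0,0,0,0,0,1],[0.0088,0,0,0,0,0,1]])

```text
time: 5.37
tool_pos: [0.5471, 0.0106, 0.0313]
tcp_rot: [2.141, 2.299, 0.0]
wrist_force: [0.4, -2.1, 0.6]
width: 0.003
```

Request:
apply_moves(deltas=[[0.0011,0,0,0,0,0,1],[0.0022,0,0,0,0,0,1],[0.0033,0,0,0,0,0,1],[0.0044,0,0,0,0,0,1],[0.0055,0,0,0,0,0,1],[0.0066,0,0,0,0,0,1],[0.0077,0,0,0,0,0,1],[0.0088,0,0,0,0,0,1]])

```text
time: 6.03
tool_pos: [0.5465, 0.0194, 0.0313]
tcp_rot: [2.141, 2.299, 0.0]
wrist_force: [-0.1, -2.6, 0.6]
width: 0.0
```

Run:
```python
from h import *
to([.5485,.03,.03],1.642); snap('wrist','w3')
im=cv2.imread('pics/w3.png'); cv2.imwrite('pics/w3b.png',cv2.resize(im,(800,600),interpolation=cv2.INTER_CUBIC))
```

```text
6.0333 [0.5465 0.0194 0.0313] [-0.1101 -2.6003  0.6304] 0.00020882836427755887
shift [0.0104 0.0027 0.0013] turn [ 0.      0.     -0.0002]
```

View pics/w3b.png

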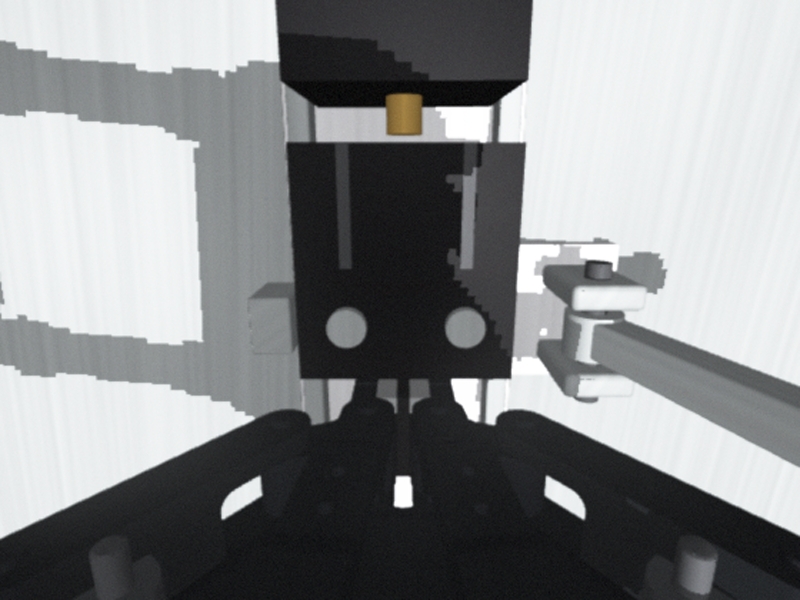

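The fixed half's edge is at row 80 and the loose half's front edge at row 142. At about 3.9 px/mm that leaves a gap of roughly 15–16 mm.

Request:
apply_moves(deltas=[[0.0011,0,0,0,0,0,1],[0.0022,0,0,0,0,0,1],[0.0033,0,0,0,0,0,1],[0.0044,0,0,0,0,0,1],[0.0055,0,0,0,0,0,1],[0.0066,0,0,0,0,0,1],[0.0077,0,0,0,0,0,1],[0.0088,0,0,0,0,0,1]])

```text
time: 6.75
tool_pos: [0.5459, 0.0281, 0.0313]
tcp_rot: [2.141, 2.299, -0.0]
wrist_force: [-0.3, -3.4, 1.6]
width: -0.003
```

Request:
apply_moves(deltas=[[0.0004,0,0,0,0,0,1],[0.0008,0,0,0,0,0,1],[0.0012,0,0,0,0,0,1],[0.0016,0,0,0,0,0,1],[0.002,0,0,0,0,0,1],[0.0024,0,0,0,0,0,1],[0.0028,0,0,0,0,0,1],[0.0032,0,0,0,0,0,1]])

```text
time: 7.42
tool_pos: [0.5457, 0.0313, 0.0313]
tcp_rot: [2.141, 2.299, 0.0]
wrist_force: [-0.0, -3.7, 1.1]
width: 0.001
```

Request:
apply_moves(deltas=[[0.0002,0,0,0,0,0,1],[0.0004,0,0,0,0,0,1],[0.0006,0,0,0,0,0,1],[0.0008,0,0,0,0,0,1],[0.001,0,0,0,0,0,1]])

```text
time: 7.83
tool_pos: [0.5456, 0.0323, 0.0313]
tcp_rot: [2.141, 2.299, -0.0]
wrist_force: [0.3, -3.8, 1.9]
width: 0.0
```

Request:
apply_moves(deltas=[[0.0002,0,0,0,0,0,1],[0.0004,0,0,0,0,0,1],[0.0006,0,0,0,0,0,1],[0.0008,0,0,0,0,0,1]])

```text
time: 8.17
tool_pos: [0.5458, 0.0326, 0.0313]
tcp_rot: [2.14, 2.299, -0.0]
wrist_force: [1.1, -6.6, 0.8]
width: 0.002
```

Request:
apply_moves(deltas=[[0.0002,0,0,0,0,0,1],[0.0004,0,0,0,0,0,1],[0.0004,0,0,0,0,0,1]])

```text
time: 8.42
tool_pos: [0.5458, 0.0326, 0.0313]
tcp_rot: [2.14, 2.298, -0.001]
wrist_force: [1.2, -7.4, 1.2]
width: -0.003
```

Request:
apply_moves(deltas=[[0.0003,0,0,0,0,0,1],[0.0006,0,0,0,0,0,1],[0.0008,0,0,0,0,0,1],[0.0008,0,0,0,0,0,1]])

```text
time: 8.75
tool_pos: [0.5458, 0.0326, 0.0313]
tcp_rot: [2.139, 2.298, -0.002]
wrist_force: [0.8, -9.7, 0.8]
width: 0.001
```

Request:
apply_moves(deltas=[[0.0004,0,0,0,0,0,1],[0.0008,0,0,0,0,0,1],[0.0012,0,0,0,0,0,1],[0.0013,0,0,0,0,0,1],[0.0013,0,0,0,0,0,1],[0.0013,0,0,0,0,0,1],[0.0013,0,0,0,0,0,1],[0.0013,0,0,0,0,0,1]])

```text
time: 9.42
tool_pos: [0.5458, 0.0327, 0.0314]
tcp_rot: [2.137, 2.298, -0.004]
wrist_force: [1.7, -14.6, 0.0]
width: -0.001
```

Request:
apply_moves(deltas=[[-0.003,0,0,0,0,0,1],[-0.009,0,0,0,0,0,1],[-0.018,0,0,0,0,0,1],[-0.022,0,-0.01,0,0,0,1],[-0.022,0,-0.04,0,0,0,1],[-0.022,0,-0.08,0,0,0,1],[-0.022,0,-0.12,0,0,0,1],[-0.022,0,-0.16,0,0,0,1]])

```text
time: 10.08
tool_pos: [0.5463, 0.0136, 0.1934]
tcp_rot: [-2.141, -2.298, -0.0]
wrist_force: [1.5, -0.2, 0.6]
width: -0.001
```

Request:
apply_moves(deltas=[[0,0,-0.02,0,0,0,1],[0,0.005,-0.02,0,0,0,1]])

```text
time: 10.25
tool_pos: [0.5555, 0.0139, 0.2194]
tcp_rot: [2.135, 2.292, 0.014]
wrist_force: [0.7, 0.1, 1.2]
width: 0.001
```

Run:
```python
from h import *
to([.69,.0445,.21],1.642); snap('wrist','w4')
im=cv2.imread('pics/w4.png'); cv2.imwrite('pics/w4b.png',cv2.resize(im,(800,600),interpolation=cv2.INTER_CUBIC))
```

```text
10.25 [0.5555 0.0139 0.2194] [0.7448 0.0945 1.2432] 0.001095398350716415
shift [0.021  0.1362 0.0111] turn [ 0.0123  0.0005 -0.0004]
```

View pics/w4b.png

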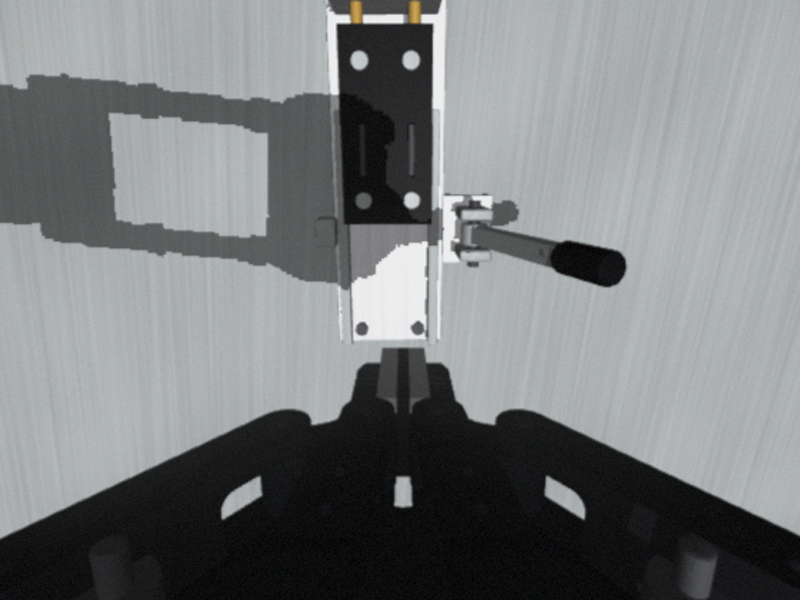

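The mould is closed with no visible gap; its rear edge is at row 222. The lever is still open, with the grip's centre at about (590,263). I'll recheck the grip position and the rear clearance.

Run:
```python
from h import *
c=load('w4'); k=.7
for n,u,v,z in [("rear",387,222,.058),("grip",590,263,.135),("pivot",472,236,.036),("rest",326,231,.0235)]: print(n,ray("",u*k,v*k,z,c))
to([.69,.0445,.21],1.642)
```

```text
rear [0.5447 0.0446 0.058 ]
grip [0.6463 0.0402 0.135 ]
pivot [0.6036 0.0366 0.036 ]
rest [0.5013 0.0312 0.0235]
10.3 [0.5552 0.014  0.2162] [ 1.7744 -0.0172 -0.5618] -0.00023822651406599183
shift [0.0209 0.1366 0.0074] turn [ 0.0092  0.0002 -0.0003]
```

Request:
apply_moves(deltas=[[0.005,0.035,0,0,0,0,1],[0.01,0.07,0,0,0,0,1],[0.015,0.105,0,0,0,0,1],[0.018,0.13,0,0,0,0,1],[0.02,0.138,0.01,0,0,0,1],[0.02,0.138,0.03,0,0,0,1],[0.02,0.138,0.05,0,0,0,1],[0.02,0.138,0.06,0,0,0,1]])

```text
time: 10.97
tool_pos: [0.6847, 0.0437, 0.1459]
tcp_rot: [-2.137, -2.295, 0.009]
wrist_force: [-1.3, 0.7, -0.9]
width: 0.001
```

Request:
apply_moves(deltas=[[0,0,0.015,0,0,0,1],[0,0,0.025,0,0,0,1],[0,0,0.025,0,0,0,1],[0,0,0.025,0,0,0,1]])

```text
time: 11.3
tool_pos: [0.6874, 0.0436, 0.1256]
tcp_rot: [-2.141, -2.298, 0.002]
wrist_force: [0.6, 0.6, -0.6]
width: 0.004
```

Run:
```python
from h import *
to([.6463,.0405,.125],1.642)
```

```text
11.3 [0.6874 0.0436 0.1256] [ 0.6323  0.5793 -0.5585] 0.0035094661008166334
shift [-0.0002 -0.0412  0.0006] turn [-0.0016 -0.0001 -0.0003]
```

Request:
apply_moves(deltas=[[0,-0.002,0,0,0,0,1],[0,-0.004,0,0,0,0,1],[0,-0.006,0,0,0,0,1],[0,-0.008,0,0,0,0,1],[0,-0.01,0,0,0,0,1],[0,-0.012,0,0,0,0,1],[0,-0.0135,0,0,0,0,1],[0,-0.015,0,0,0,0,1]])

```text
time: 11.97
tool_pos: [0.673, 0.0426, 0.1263]
tcp_rot: [-2.141, -2.299, -0.0]
wrist_force: [0.2, -0.3, 0.2]
width: 0.001
```

Request:
apply_moves(deltas=[[0,-0.001,0,0,0,0,1],[0,-0.002,0,0,0,0,1],[0,-0.003,0,0,0,0,1],[0,-0.004,0,0,0,0,1],[0,-0.005,0,0,0,0,1],[0,-0.006,0,0,0,0,1]])

```text
time: 12.47
tool_pos: [0.6687, 0.0423, 0.1275]
tcp_rot: [2.14, 2.297, 0.004]
wrist_force: [5.6, -0.6, 3.0]
width: 0.001
```

Request:
apply_moves(deltas=[[0,-0.001,0,0,0,0,1],[0,-0.002,0,0,0,0,1],[0,-0.003,0,0,0,0,1],[0,-0.004,0,0,0,0,1]])

```text
time: 12.8
tool_pos: [0.6657, 0.0421, 0.1285]
tcp_rot: [2.139, 2.296, 0.006]
wrist_force: [5.3, 0.4, 4.8]
width: -0.003
```

Request:
apply_moves(deltas=[[0,-0.0012,0,0,0,0,1],[0,-0.0024,0,0,0,0,1],[0,-0.0036,0,0,0,0,1],[0,-0.0048,0,0,0,0,1]])

```text
time: 13.13
tool_pos: [0.6609, 0.0416, 0.1287]
tcp_rot: [2.138, 2.296, 0.006]
wrist_force: [5.2, 1.1, 4.2]
width: 0.003
```

Moving steadily at about 7 N, so I can continue.

Request:
apply_moves(deltas=[[0,-0.0015,0,0,0,0,1],[0,-0.003,0,0,0,0,1],[0,-0.0045,0,0,0,0,1],[0,-0.006,0,0,0,0,1],[0,-0.0075,0,0,0,0,1],[0,-0.009,0,0,0,0,1],[0,-0.0105,0,0,0,0,1],[0,-0.012,0,0,0,0,1]])

```text
time: 13.8
tool_pos: [0.6459, 0.0407, 0.126]
tcp_rot: [-2.141, -2.298, 0.001]
wrist_force: [3.4, 0.1, 3.2]
width: 0.0
```

Request:
apply_moves(deltas=[[0,-0.0015,0,0,0,0,1],[0,-0.003,0,0,0,0,1],[0,-0.0045,0,0,0,0,1],[0,-0.006,0,0,0,0,1],[0,-0.0075,0,0,0,0,1],[0,-0.009,0,0,0,0,1],[0,-0.0105,0,0,0,0,1],[0,-0.012,0,0,0,0,1]])

```text
time: 14.47
tool_pos: [0.634, 0.0399, 0.1261]
tcp_rot: [-2.141, -2.299, 0.001]
wrist_force: [2.3, 0.5, 1.7]
width: -0.003
```

Request:
apply_moves(deltas=[[0,-0.0015,0,0,0,0,1],[0,-0.003,0,0,0,0,1],[0,-0.0045,0,0,0,0,1],[0,-0.006,0,0,0,0,1],[0,-0.0075,0,0,0,0,1],[0,-0.009,0,0,0,0,1],[0,-0.0105,0,0,0,0,1],[0,-0.012,0,0,0,0,1]])

```text
time: 15.13
tool_pos: [0.6223, 0.039, 0.1263]
tcp_rot: [-2.141, -2.299, 0.0]
wrist_force: [2.0, 0.3, 1.6]
width: 0.003
```

Request:
apply_moves(deltas=[[0,-0.0015,0,0,0,0,1],[0,-0.003,0,0,0,0,1],[0,-0.0045,0,0,0,0,1],[0,-0.006,0,0,0,0,1],[0,-0.0075,0,0,0,0,1],[0,-0.009,0,0,0,0,1],[0,-0.0105,0,0,0,0,1],[0,-0.012,0,0,0,0,1]])

```text
time: 15.8
tool_pos: [0.61, 0.0381, 0.126]
tcp_rot: [-2.141, -2.299, 0.001]
wrist_force: [0.7, -0.1, 0.2]
width: -0.003
```

Request:
apply_moves(deltas=[[0,-0.0015,0,0,0,0,1],[0,-0.003,0,0,0,0,1],[0,-0.0045,0,0,0,0,1],[0,-0.006,0,0,0,0,1],[0,-0.0075,0,0,0,0,1],[0,-0.009,0,0,0,0,1],[0,-0.0105,0,0,0,0,1],[0,-0.012,0,0,0,0,1]])

```text
time: 16.47
tool_pos: [0.5982, 0.0373, 0.1262]
tcp_rot: [-2.141, -2.299, 0.0]
wrist_force: [-0.3, -0.0, -0.2]
width: -0.001
```

Run:
```python
from h import *
to([.494,.0305,.09],1.642); snap('wrist','w5')
im=cv2.imread('pics/w5.png'); cv2.imwrite('pics/w5b.png',cv2.resize(im,(800,600),interpolation=cv2.INTER_CUBIC))
```

```text
16.4667 [0.5982 0.0373 0.1262] [-0.2501 -0.0165 -0.1619] -0.0011407132273447951
shift [ 0.0006 -0.1044  0.0363] turn [-0.0004 -0.0001 -0.0002]
```

View pics/w5b.png

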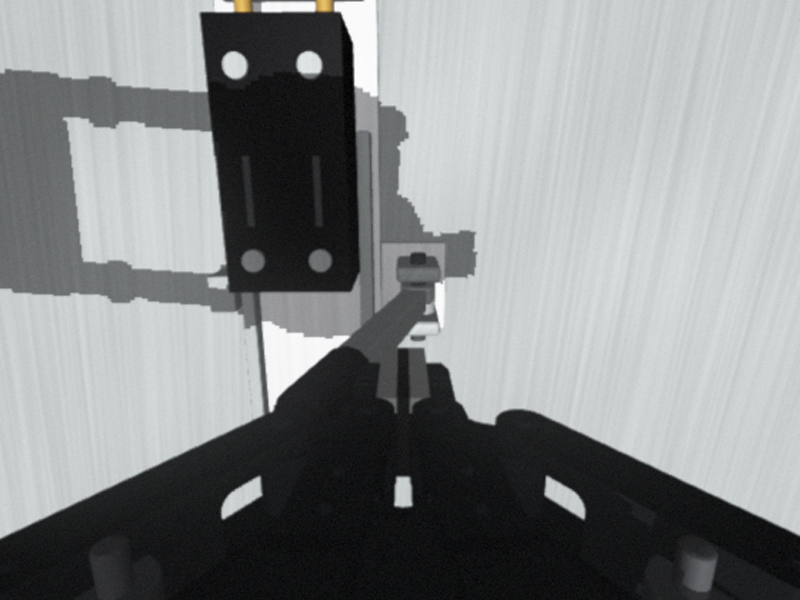

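The lever is past upright, just left of the fingers at (350,350), and not yet down. The mould still looks closed. I'll keep pushing.

Request:
apply_moves(deltas=[[0,-0.0015,0,0,0,0,1],[0,-0.003,0,0,0,0,1],[0,-0.0045,0,0,0,0,1],[0,-0.006,0,0,0,0,1],[0,-0.0075,0,0,0,0,1],[0,-0.009,0,0,0,0,1],[0,-0.0105,0,0,0,0,1],[0,-0.012,0,0,0,0,1]])

```text
time: 17.18
tool_pos: [0.5864, 0.0365, 0.1263]
tcp_rot: [-2.141, -2.299, -0.0]
wrist_force: [0.4, -0.8, -0.4]
width: -0.003
```

Run:
```python
from h import *
to([.494,.0305,.09],1.642); snap('wrist','w6')
im=cv2.imread('pics/w6.png'); cv2.imwrite('pics/w6b.png',cv2.resize(im,(800,600),interpolation=cv2.INTER_CUBIC))
```

```text
17.1833 [0.5864 0.0365 0.1263] [ 0.4415 -0.7589 -0.4328] -0.002730374018609298
shift [ 0.0006 -0.0926  0.0363] turn [ 0.     -0.0001 -0.0002]
```

View pics/w6b.png

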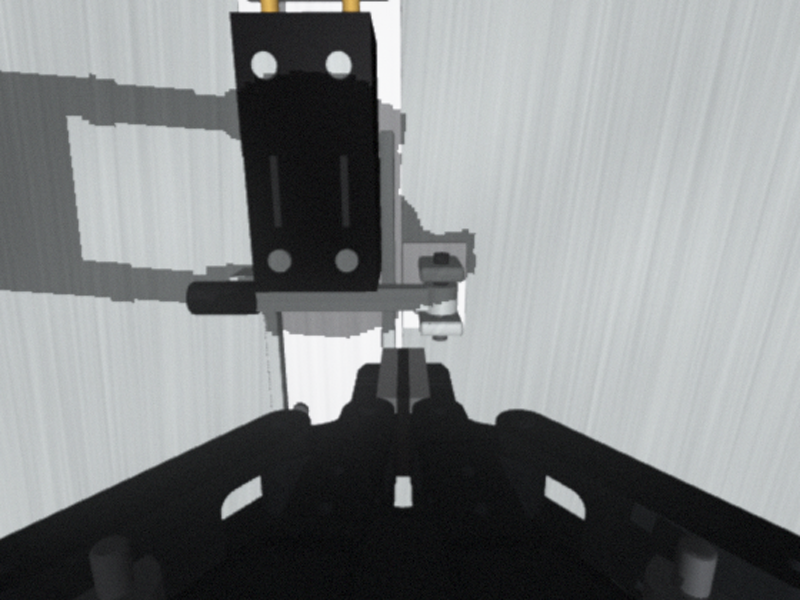

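The lever has snapped down behind the loose half. The grip lies at about (187–258, 298).

Run:
```python
from h import *
c=load('w6'); k=.7
for u,v in [(190,298),(258,297),(223,298)]: print(ray("",u*k,v*k,.033,c))
g=ray("",223*k,298*k,.033,c)
to([g[0],g[1],.06],1.642)
```

```text
[0.476  0.0284 0.033 ]
[0.5111 0.0314 0.033 ]
[0.493  0.0296 0.033 ]
17.2333 [0.5861 0.0365 0.1262] [-0.3834 -0.5027 -1.0475] 0.003030033811104955
shift [-0.0002 -0.0933  0.0663] turn [-0.0004 -0.     -0.0002]
```

Request:
apply_moves(deltas=[[-0.002,-0.03,0,0,0,0,1],[-0.002,-0.06,0,0,0,0,1],[-0.002,-0.085,0,0,0,0,1],[-0.002,-0.093,0.01,0,0,0,1],[-0.002,-0.093,0.03,0,0,0,1],[-0.002,-0.093,0.05,0,0,0,1],[-0.002,-0.093,0.065,0,0,0,1],[-0.002,-0.093,0.07,0,0,0,1]])

```text
time: 17.9
tool_pos: [0.4923, 0.0279, 0.0536]
tcp_rot: [-2.139, -2.297, 0.004]
wrist_force: [-0.5, 0.6, -0.8]
width: -0.003
```

Request:
apply_moves(deltas=[[0,0,0.001,0,0,0,1],[0,0,0.003,0,0,0,1],[0,0,0.005,0,0,0,1],[0,0,0.007,0,0,0,1],[0,0,0.009,0,0,0,1],[0,0,0.009,0,0,0,1]])

```text
time: 18.4
tool_pos: [0.4942, 0.0279, 0.0474]
tcp_rot: [2.141, 2.299, 0.001]
wrist_force: [-0.6, -0.5, 0.1]
width: -0.002
```

```bash
python3 -c "
from h import *
to([.493,.0278,.041],1.642)"
```

```text
18.4 [0.4942 0.0279 0.0474] [-0.581  -0.5167  0.1009] -0.0015200628181138967
shift [ 0.     -0.0012  0.0064] turn [ 0.0005  0.     -0.0002]
```

Request:
apply_moves(deltas=[[0,0,0.0012,0,0,0,1],[0,0,0.0024,0,0,0,1],[0,0,0.0036,0,0,0,1],[0,0,0.0048,0,0,0,1],[0,0,0.0056,0,0,0,1],[0,0,0.006,0,0,0,1],[0,0,0.0064,0,0,0,1]])

```text
time: 18.98
tool_pos: [0.4939, 0.0279, 0.0408]
tcp_rot: [-2.141, -2.299, 0.0]
wrist_force: [0.1, 0.0, 0.4]
width: -0.003
```

Request:
apply_moves(deltas=[[0,0,0.0003,0,0,0,1],[0,0,0.0006,0,0,0,1],[0,0,0.0009,0,0,0,1],[0,0,0.0012,0,0,0,1]])

```text
time: 19.32
tool_pos: [0.494, 0.0279, 0.0397]
tcp_rot: [2.141, 2.299, 0.0]
wrist_force: [0.8, -0.1, 0.2]
width: -0.0
```

Request:
apply_moves(deltas=[[0,0,0.0003,0,0,0,1],[0,0,0.0006,0,0,0,1],[0,0,0.0009,0,0,0,1]])

```text
time: 19.57
tool_pos: [0.494, 0.0279, 0.0388]
tcp_rot: [-2.141, -2.299, 0.0]
wrist_force: [-1.7, -0.7, 3.0]
width: 0.001
```

Request:
apply_moves(deltas=[[0,0,0.0003,0,0,0,1],[0,0,0.0004,0,0,0,1],[0,0,0.0004,0,0,0,1]])

```text
time: 19.82
tool_pos: [0.4941, 0.0279, 0.0388]
tcp_rot: [-2.141, -2.299, 0.0]
wrist_force: [-1.8, 0.2, 4.3]
width: 0.003
```

Request:
apply_moves(deltas=[[0,0,0.0003,0,0,0,1],[0,0,0.0006,0,0,0,1],[0,0,0.0009,0,0,0,1],[0,0,0.0012,0,0,0,1],[0,0,0.0012,0,0,0,1],[0,0,0.0012,0,0,0,1]])

```text
time: 20.32
tool_pos: [0.4941, 0.0279, 0.0386]
tcp_rot: [-2.141, -2.299, 0.0]
wrist_force: [-5.1, 0.2, 12.6]
width: 0.002
```

Request:
apply_moves(deltas=[[0,0,0,0,0,0,1],[0,0,0,0,0,0,1],[0,0,0,0,0,0,1],[0,0,0,0,0,0,1],[0,0,0,0,0,0,1]])

```text
time: 20.73
tool_pos: [0.4942, 0.0279, 0.0386]
tcp_rot: [-2.141, -2.299, 0.0]
wrist_force: [-5.1, -0.8, 12.3]
width: -0.002
```

Request:
apply_moves(deltas=[[0,0,-0.002,0,0,0,1],[0,0,-0.006,0,0,0,1],[0,0,-0.02,0,0,0,1],[0,0,-0.05,0,0,0,1],[0,0,-0.085,0,0,0,1],[0,0,-0.12,0,0,0,1],[-0.02,0,-0.15,0,0,0,1],[-0.04,0,-0.16,0,0,0,1]])

```text
time: 21.4
tool_pos: [0.4999, -0.012, 0.2029]
tcp_rot: [2.134, 2.296, 0.009]
wrist_force: [0.8, 0.1, 0.2]
width: -0.002
```

Request:
apply_moves(deltas=[[-0.01,0,0,0,0,0,1],[-0.01,0,0,0,0,0,1],[-0.01,0,0,0,0,0,1],[-0.01,0,0,0,0,0,1],[-0.01,0,0,0,0,0,1]])

```text
time: 21.82
tool_pos: [0.4961, -0.0212, 0.1951]
tcp_rot: [-2.139, -2.297, 0.003]
wrist_force: [-0.8, 0.1, 0.1]
width: 0.002
```

Run:
```python
from h import *
snap('wrist','w7')
im=cv2.imread('pics/w7.png'); cv2.imwrite('pics/w7b.png',cv2.resize(im[:260,200:520],(800,650))[:600])
s=status.read_state(); print(s['time'],s['tool_pos'],s['wrist_force'])
```

```text
21.8667 [ 0.4964 -0.0212  0.1954] [-0.1599 -0.1317  0.0819]
```

View pics/w7b.png

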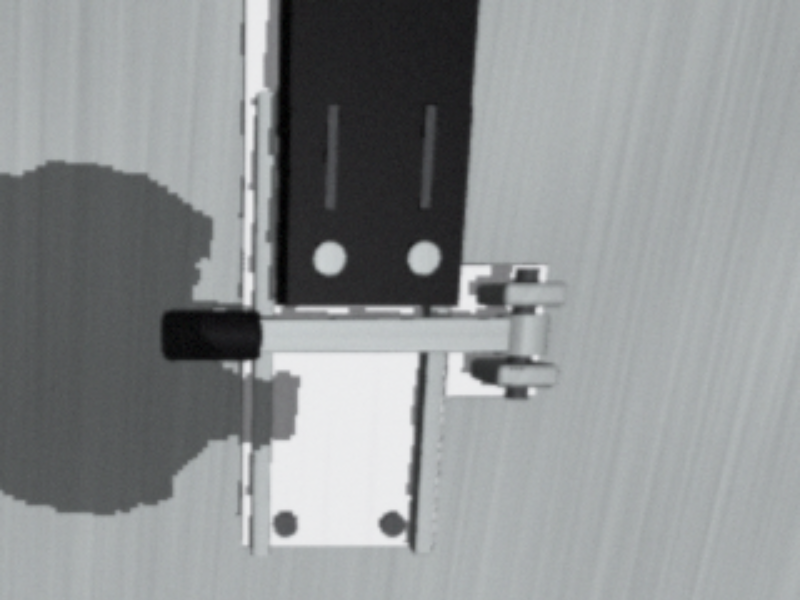

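The bar lies level across the rails behind the loose half: grip at (210,334), loose half's rear edge at row 303. No gap shows between the halves, and the robot is clear of everything. I'll hand in.

```bash
python3 -c "
from workcell import job
print(job.finish_job())"
```

```text
the job is handed in; nothing more can be done
None
```

The mould is closed and latched, and I handed the job in at about 22 s of the 66 s allowed; no verdict came back.

- **Closing:** I slid the loose half up with shut fingers at 13 mm/s or less, slowing to about 2.4 mm/s before contact. It met the fixed half at about the gap the images gave. I then pressed to 14.6 N at the wrist. Less 3–4 N of sliding friction, that is about 11 N between the halves, held for about 0.4 s.
- **Latching:** Pushing the lever over took about 7 N, and it snapped shut behind the loose half. I bore down on the grip with about 12.5 N vertical (13.5 N in all) for over 0.4 s, then lifted clear.

**Last checks:** The final wrist picture shows the bar level across the rails, just behind the loose half, with no gap visible between the halves. The wrist force was near zero. The arm never came near the jar, dish or paddle, but I took no final picture of them.

**Disagreement:** The rails' rear end measured about 14 mm farther from the lever than the given dimensions say. I worked from the measured block and lever positions instead, so it had no effect.

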